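Free a centrifuge's locked lid with the emergency release pin

ROBOT

A 6-joint arm with a two-finger parallel gripper is mounted at the origin on a cart in front of the work surface, level with it; the furniture and walls round the work are solid. World frame = base frame: x ahead of the robot, y to its left, z up, the work surface at z = 0. Lengths are in mm, angles in degrees, forces in N, time in s.
With the tool pointing down it reaches from about 350 to 850 mm from the base axis. Payload 8.1 kg.
Tool frame: the origin (TCP) lies at the very end of the fingers, on their centre line; the grasp point (between the pads) lies r.tcp_to_grasp behind it (r.tcp_to_grasp is the distance from the TCP to the grasp point, in mm); z points along the fingers, y is the line along which they close (so a half turn about z gives the same grasp; the last joint's range is limited). The gripper opens to 85 mm and grips with 20 to 120 N. Pads are 22 mm wide; open, the fingers measure 114 mm over their backs; the gripper's body (76 mm by 85 mm) begins 54 mm behind the grasp point. The pads swing forward as they close: fully open they stand 13 mm farther back than shut.
Start: joints at [65.18, 7.471, 85.268, -0, 87.261, -4.893], TCP at [204.477, 564.087, 231.292] pointing down, gripper open.
Joint ranges: [-169.43, 169.43], [-51.17, 129.36], [1.28, 143.12], [-76.62, 256.62], [0, 156.53], [-152.29, 152.29]. Speed limits (degrees/s): [136.94, 136.94, 159.86, 180, 180, 180].

INTERFACE

Orientations are given as [roll, pitch, yaw] about the fixed x, y, z axes, in that order (R = Rz(yaw) Ry(pitch) Rx(roll)).
In Python, from bench import sense, viewer, order, r gives the robot as it stands.
- The arm moves only by the tool carry_out, never from a script. Its argument "increments" is one flat list of numbers, 7 for each row, row after row: the shift along the tool's x, y, z as a fraction of full scale, then the turn, a rotation vector about the tool's x, y, z as a fraction of full scale, then the opening, from -1 (shut) to 1 (fully open). A call has exactly 10 rows; each row is the pose to reach, as a shift and turn from the pose commanded when the call began, along the tool's axes at that moment, turning the shorter way round; what a row does not reach only later rows make up. Full scale, the value 1, is 400 mm for a shift and 2 pi rad for a turn. A row lasts 1/8 s, in which the tool goes at most 62.5 mm and 10.7 degrees, less where a joint would pass 70% of its speed; a pose out of reach is approached as far as the arm can. A call with a number of a shift or a turn outside -1 to 1 is refused whole. A call with a gripper value outside its range is refused whole. The fingers move at their own pace and stop on an object; "force" is the grip in N (left out, the last holds). Time passes only in rows, so rows that repeat a pose let the fingers close, or fill a call up. It gives the time, the measured TCP pose, the force, the opening and the grip force at its end, in the units of the state.
- sense(): the state, without advancing time (a new reading comes with each control period).
- viewer.snapshot(name): name is "scene" or "top" or "wrist"; returns the picture (384x512x3 uint8, red, green, blue); there is no depth.
- viewer.get_calibration(name): a dict with "fx", "fy", "cx", "cy" (pixels), "R" (3x3) and "t" (3): a world point X has camera coordinates R X + t. Camera axes: x right, y down, z forward; pixel columns grow to the right and rows downward; lengths in mm; the calibration is good to about 2 mm. The wrist camera is an equidistant fisheye: a pixel r from the principal point sees the ray r / f radians off the axis. A picture is of the moment at which its call begins: read the wrist's pose just before it. get_calibration takes no time and is no camera call; for the wrist camera it gives the pose at the moment of the call.
- order.hand_in(): hands the job in; it is judged then, once.
The state is a dict: "time": time; "joint_pos": joint angles; "qd": joint speeds; "joint_efforts": joint torques, N m; "tool_pos": TCP position; "tcp_rot": TCP orientation; "ft_force": force on the tool from outside, world axes, zero at the start; "wrist_torque": the same for the moment, N m; "finger_gap": finger opening in mm; "grip_force": force on a finger pad.
Only numpy, scipy, OpenCV 4.12 (cv2) and the standard library are available. Lean on these libraries where they do the work, as an engineer would, in place of code of your own. Each camera call takes 0.05 s, during which the arm holds its last target. There are 200 camera calls.

TASK

The small centrifuge has lost power and its lid is locked over the samples. Pick up the orange-handled release pin from the black mat, feel with its tip along the groove hidden under the rim on the machine's right flank until it finds the release hole, and push the pin in until the lid springs up; lay the pin back flat on the mat, then swing the lid fully open by its handle and let go. Leave the glassware, jars and bottles around it where they stand.

Things in the scene. Friction and masses are not known exactly. Their poses are not given: they have to be found in the camera images.
- centrifuge: White benchtop centrifuge, 170 mm deep (x), 210 wide (y), 131 high, fixed. Origin: middle of its underside, on the table; x to its back, y to its left, z up; its front (dark display) faces the robot. The flanks lean in: the right one's outward normal is (0, -0.866, 0.5) here, 30 degrees above level. Its rim and lid overhang to y = +-104 mm, from 102 mm up.
- groove_floor (a point): Middle of the flat floor of the release groove in the right flank, at (14, -76, 64) mm in the centrifuge's frame; the floor is square to the flank's normal (0, -0.866, 0.5). The hole in it, round, 10 mm, chamfered 1.5 mm, at mid height, cannot be seen; the latch is clamped anywhere on its slots, so the hole's middle lies up to 22 mm from this point either way along the machine's x.
- groove_mouth (a point): Middle of the groove's mouth, level with the edge of its black bezel, 18 mm out from groove_floor along the flank's normal. The groove runs along the machine's x, 68 mm long (34 mm either way); across, up the flank, it is 18 mm wide at the mouth, flared down to 10 mm from 12 mm above the floor.
- release (a joint): Spring plunger in the hole: 0 at rest, up to 0.010 m pushed in. The bore runs straight in along the flank's normal; the plunger's end lies 7 mm below the groove's floor and resists with 3 N at first, 7 N at the end. The lid unlocks by 0.006 m. It springs back when the pin is withdrawn.
- lid (a joint): Lid hinge at the back: 0 shut and locked, 1.5 rad fully open, nearly upright. When unlocked the lid springs up by itself to about 0.45 rad and stays there; from there it swings easily (under 5 N at the handle, damped) and stays open where it is left above about 1.2 rad.
- lid_hinge (a point): Point on the lid's hinge axis, in the middle of the machine's width, 78 mm behind its centre and 118 mm above the table; the axis runs along the machine's y.
- lid_handle (a point): Grip point of the lid's handle, a grey bar 14 mm wide (across the machine's y) and 13 mm thick that sticks out 36 mm from the middle of the lid's front edge, in the lid's plane. The point lies 192 mm from the hinge towards the front and 15 mm before the bar's end; it turns with the lid.
- release_pin: Release pin, 60 g: orange plastic handle 60 mm long, 18 mm wide, 16 mm high, with a straight round steel rod of 6 mm that sticks out 110 mm from it and has a rounded tip. It lies flat on the mat at first. Origin on its underside, 10 mm behind the front end of the handle; x points along the rod to the tip, z up as it lies.
- pin_grip (a point): Point on the pin's axis inside the handle, 8 mm above the pin's underside, 10 mm behind the handle's front end (the handle reaches 50 mm behind this point).
- pin_tip (a point): Tip of the rod, on the pin's axis, 120 mm ahead of pin_grip.
- pin_mat: Black silicone mat, 85 mm (its x) by 155 mm (its y), 5 mm thick, fixed to the table. Origin: middle of its underside.
- flask: Conical glass flask, 64 mm wide, 106 mm high, standing. Origin: middle of its underside. To be left alone.
- amber_dropper: Amber dropper bottle, 33 mm wide, 102 mm high, standing. Origin: middle of its underside. To be left alone.
- pink_jar: Pink jar with a black lid, 65 mm wide, 34 mm high. Origin: middle of its underside. To be left alone.
- cream_jar: White cream jar, 51 mm wide, 27 mm high. Origin: middle of its underside. To be left alone.
- dye_blue: Blue dye bottle, 29 mm wide, 72 mm high, standing. Origin: middle of its underside. To be left alone.
- dye_red: Red dye bottle, 29 mm wide, 82 mm high, standing. Origin: middle of its underside. To be left alone.

How it is judged (in metres and radians):
On the way, in this order (a step that is already met when the one before it is completed fails the run):
1. The release pin is picked up off its mat (height (world z) of pin_grip above 0.06 m), for 0.2 s.
2. The pin's tip is in the release groove on the right flank, the lid still shut (distance between pin_tip and groove_floor below 0.042 m and value of joint lid below 0.1 rad), for 0.1 s.
3. The pin, in the hole, pushes the release in and the lid springs up (distance between pin_tip and groove_floor below 0.042 m and value of joint release above 0.004 m and value of joint lid above 0.2 rad), for 0.1 s.
4. The pin lies flat on the mat again, let go, with the lid not yet swung open (x of pin_grip in the frame of pin_mat between -0.04 and 0.04 m and y of pin_grip in the frame of pin_mat between -0.075 and 0.075 m and height (world z) of pin_grip below 0.02 m and height (world z) of pin_tip below 0.025 m and contact force between release_pin and the fingers below 0.1 N and value of joint lid below 1 rad), for 0.2 s.
5. The lid is swung fully open (value of joint lid above 1.3 rad), for 0.2 s.
At the end, for the whole second after the job is handed in: The lid stands open, at more than 1.3 rad of its 1.5, and the pin lies still and flat on the mat (its grip point over the mat), everything let go (value of joint lid above 1.3 rad and linear speed of release_pin below 0.02 m/s and x of pin_grip in the frame of pin_mat between -0.04 and 0.04 m and y of pin_grip in the frame of pin_mat between -0.075 and 0.075 m and height (world z) of pin_grip below 0.02 m and height (world z) of pin_tip below 0.025 m); the robot touches nothing.
It fails at once if A bystander (flask, dropper bottle, jar or dye bottle) is pushed more than 30 mm (distance of any of flask, amber_dropper, pink_jar, cream_jar, dye_blue, dye_red from where it was at the start of the episode above 0.03 m).
It fails at once if A bystander is tipped over (angle between any of flask, amber_dropper, pink_jar, cream_jar, dye_blue, dye_red's own z axis and vertical above 0.5 rad).
It also fails if it takes over 72 s, if anything falls off the work surface, if the arm or the gripper's body presses on something with over 40 N, if the wrist force passes 120 N, or if a joint passes its speed limit or range.

## Working session

There is one attempt and no reset: what is moved stays moved. The work goes in short steps, Python scripts to look and compute and a tool call to move; the robot and the scene stay as the last step left them, time stands still between calls to the robot, and variables do not carry over. Pictures are saved under pics/ and viewed, at most 10 in all, crops included, and the job is handed in when it is done.

Besides the shell and the picture viewer there is one more tool, called after "Call:" as name(argument=value, ...), one argument or row to a line, values as JSON. carry_out: Moves the arm, as the interface text tells. Its arguments: {"type":"object","properties":{"increments":{"type":"array"},"force":{"type":"number"}},"required":["increments"]}

```bash
ls; mkdir -p pics
python3 - <<'E'
from bench import sense, viewer, order, r
import cv2,numpy as np
s=sense();print(s, r.tcp_to_grasp)
for n in ["scene","top"]:
    im=viewer.snapshot(n);cv2.imwrite(f"pics/{n}.png",cv2.resize(im[:,:,::-1],(800,600),interpolation=cv2.INTER_CUBIC));cv2.imwrite(f"pics/{n}_raw.png",im[:,:,::-1])
    c=viewer.get_calibration(n);print(n,c)
print(viewer.get_calibration("wrist"))
E
```

```text
pics
{'time': 0.0, 'joint_pos': array([ 6.51802061e+01,  7.51521724e+00,  8.53285211e+01, -4.13059539e-05,
        8.72600883e+01, -4.89167192e+00]), 'qd': array([-0.06383778, -0.06490281,  0.02899161,  0.04580701,  0.01471124,
       -0.0779081 ]), 'joint_efforts': array([-1.02735405e-03, -5.69414163e+01, -5.00540650e+01, -3.13173141e-04,
        1.47663866e-02,  4.52610630e-05]), 'tool_pos': array([204.24530768, 563.59878706, 230.25054242]), 'tcp_rot': array([-1.79896548e+02, -8.81240021e-03,  1.60071872e+02]), 'ft_force': array([-0.24194033, -0.34769236,  0.40696604]), 'wrist_torque': array([-0.03325456, -0.01510222, -0.0087272 ]), 'grip_force': 0.0, 'finger_gap': 85.64294501541619} 18.700000000000003
scene {'fx': 406.73295370180415, 'fy': 406.73295370180415, 'cx': 262.0501022977139, 'cy': 193.75380700669288, 'R': array([[ 0.81291653, -0.58215848,  0.0160695 ],
       [-0.44390128, -0.63724587, -0.62997567],
       [ 0.3769859 ,  0.50498436, -0.7764486 ]]), 't': array([-490.11360334,  261.79417361, 1197.97766067])}
top {'fx': 405.48371309603345, 'fy': 405.48371309603345, 'cx': 253.74895827068144, 'cy': 186.32177780465608, 'R': array([[ 0.02588118, -0.99966365,  0.00166123],
       [-0.98203306, -0.02573539, -0.18694586],
       [ 0.18692573,  0.003207  , -0.98236881]]), 't': array([ -69.00085139,  557.50215075, 1257.440788  ])}
{'fx': 297.3186396354542, 'fy': 297.3186396354542, 'cx': 260.35972046554167, 'cy': 190.01612286185667, 'R': array([[ 0.34214718,  0.93964205, -0.00285152],
       [ 0.90588918, -0.32904777,  0.26663149],
       [ 0.24959987, -0.09381038, -0.96379433]]), 't': array([-598.02612092,  -34.79861565,  379.80861733])}
```

View pics/scene.png

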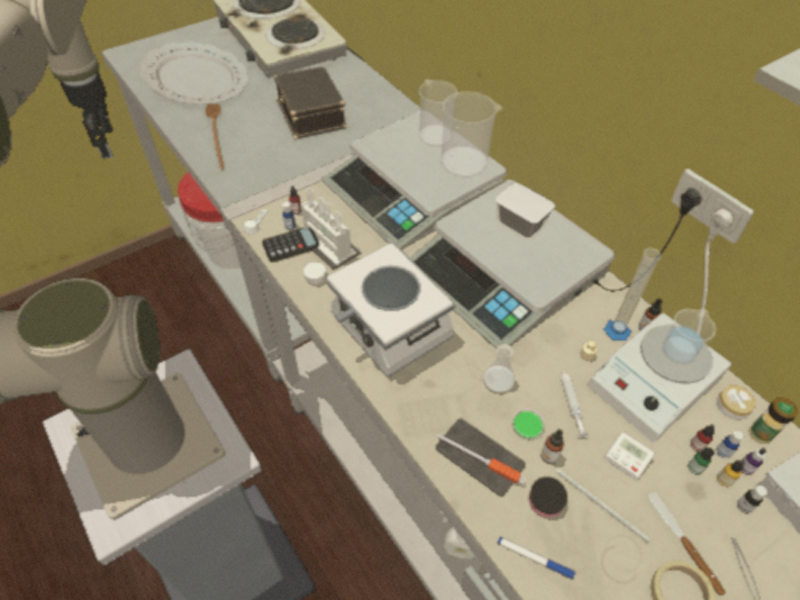

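View pics/top.png

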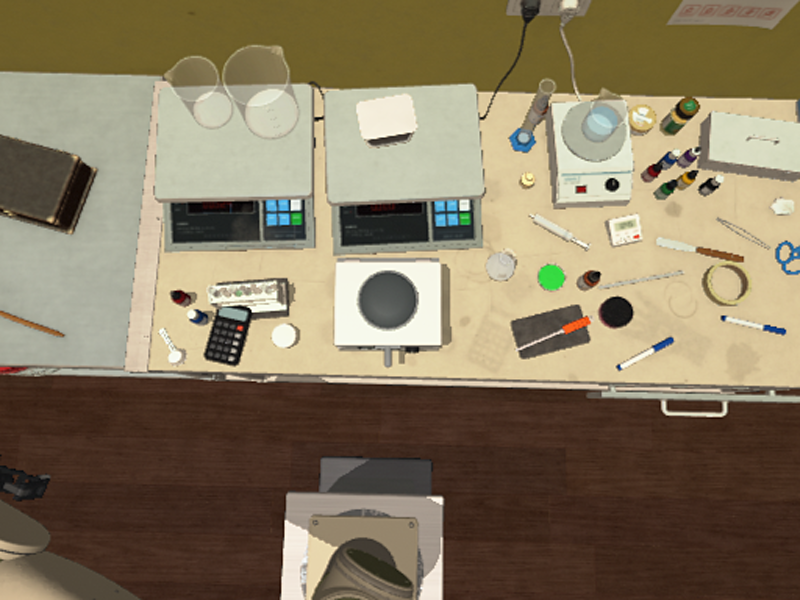

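Top view (800x600 pixels): the centrifuge is at (388,304), the mat at (551,331), the pin's handle at (577,325) and its tip at about (515,346). The flask is at (500,265), the dropper at (590,280) and the pink jar at (617,312). The cream jar is at (285,335), with the dyes at (180,298) and (197,317). I'll enlarge both views for measuring.

Run:
```python
import cv2
a=cv2.imread("pics/top_raw.png")[155:245,205:405];cv2.imwrite("pics/topc.png",cv2.resize(a,None,fx=4,fy=4,interpolation=cv2.INTER_CUBIC))
a=cv2.imread("pics/scene_raw.png")[150:330,200:380];cv2.imwrite("pics/scenec.png",cv2.resize(a,None,fx=3.3333,fy=3.3333,interpolation=cv2.INTER_CUBIC))
```

```text
(no output)
```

View pics/topc.png

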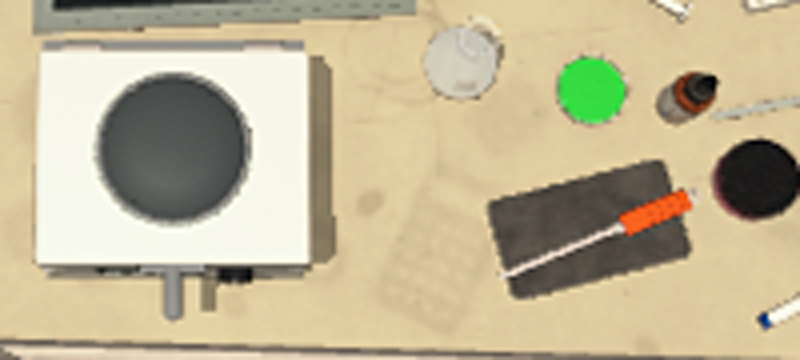

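View pics/scenec.png

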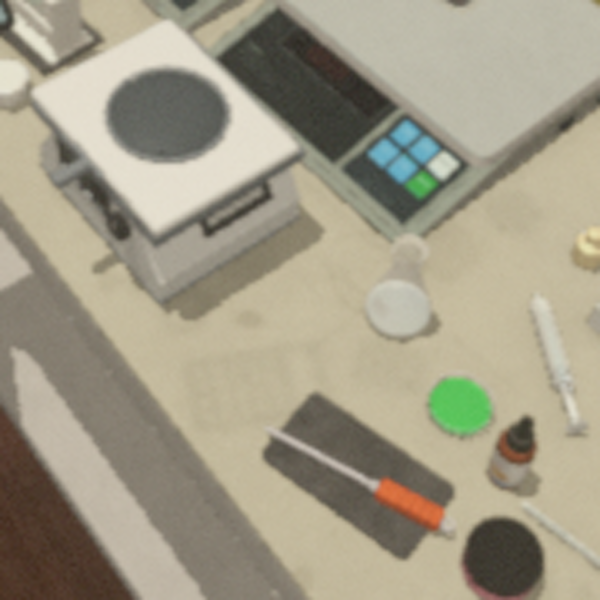

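Crop readings:
- **Top crop, lid:** front corners (37,264) and (311,264), back corners (42,42) and (305,42).
- **Top crop, mat:** corners (489,201), (663,160), (690,254) and (517,298).
- **Top crop, pin:** tip (503,276), handle from (622,227) to (690,197).
- **Scene crop:** bezel from about (205,222) to (270,193), pin tip (268,431), handle from (376,484) to (441,519).

```bash
cat > h.py <<'E'
import numpy as np
from bench import viewer
from scipy.spatial.transform import Rotation as Rn
C={n:viewer.get_calibration(n) for n in("scene","top")}
def px(n,p):
    p=np.array(p,float)
    return (np.array([205,155])+(p+.5)/4-.5) if n=="top" else (np.array([200,150])+(p+.5)/3.3333-.5)
def ray(n,p):
    c=C[n];u,v=px(n,p);d=c["R"].T@np.array([(u-c["cx"])/c["fx"],(v-c["cy"])/c["fy"],1]);return -c["R"].T@c["t"],d
def atz(n,p,z):
    o,d=ray(n,p);return o+d*(z-o[2])/d[2]
def proj(n,X):
    c=C[n];q=c["R"]@X+c["t"];uv=np.array([c["cx"]+c["fx"]*q[0]/q[2],c["cy"]+c["fy"]*q[1]/q[2]])
    return (uv-[205,155]+.5)*4-.5 if n=="top" else (uv-[200,150]+.5)*3.3333-.5
E
python3 - <<'E'
from h import *
np.set_printoptions(precision=1,suppress=True)
print("lid",[atz("top",p,z) for p,z in [((37,264),128),((311,264),128),((305,50),131),((42,50),131)]])
print("lidscene",[atz("scene",p,131) for p in [(33,97),(157,228),(300,152),(172,20)]])
print("disc",atz("top",(174,148),131),atz("scene",(168,114),131))
print("handle end",atz("top",(173,318),118),"root",atz("top",(173,268),118))
m=[atz("top",p,5) for p in [(489,201),(663,160),(690,254),(517,298)]];print("mat",m,np.mean(m,0))
m=[atz("scene",p,5) for p in [(264,453),(316,393),(454,490),(402,557)]];print("matS",m,np.mean(m,0))
print("pin",[atz("top",p,13) for p in [(503,276),(622,227),(690,197)]])
print("pinS",[atz("scene",p,13) for p in [(268,431),(376,484),(441,519)]])
print("others flask",atz("top",(461,64),0),"drop",atz("top",(672,103),0),atz("scene",(510,478),0),"pink",atz("top",(757,178),34),atz("scene",(502,555),34))
E
```

```text
lid [array([437.2,  61.9, 128. ]), array([ 442.5, -143.1,  128. ]), array([ 606.2, -136.2,  131. ]), array([600.9,  65. , 131. ])]
lidscene [array([434.2,  53.4, 131. ]), array([ 444.7, -140.3,  131. ]), array([ 601.1, -144.6,  131. ]), array([600.5,  62. , 131. ])]
disc [527.4 -38.1 131. ] [527.3 -37.3 131. ]
handle end [400.3 -40.8 118. ] root [437.8 -39.8 118. ]
mat [array([ 511.8, -298.8,    5. ]), array([ 550.2, -444.3,    5. ]), array([ 472. , -464.4,    5. ]), array([ 432. , -321.2,    5. ])] [ 491.5 -382.2    5. ]
matS [array([ 434.3, -320.2,    5. ]), array([ 508.9, -300.1,    5. ]), array([ 548.1, -443.2,    5. ]), array([ 471.7, -462.8,    5. ])] [ 490.7 -381.6    5. ]
pin [array([ 448.9, -308.3,   13. ]), array([ 491.9, -406.7,   13. ]), array([ 518.3, -463.5,   13. ])]
pinS [array([ 447.2, -308.3,   13. ]), array([ 493.1, -402.2,   13. ]), array([ 517.7, -458.5,   13. ])]
others flask [ 629.1 -276.9    0. ] drop [ 600.1 -454.7    0. ] [ 598.3 -461.9    0. ] pink [ 532.1 -512.2   34. ] [ 529.1 -515.8   34. ]
```

```bash
cat >> h.py <<'E'
import json,os
np.set_printoptions(precision=2,suppress=True)
def ld():
    if os.path.exists("cmd.json"):
        d=json.load(open("cmd.json"));return np.array(d["p"]),Rn.from_matrix(d["R"])
    return np.array([204.477,564.087,231.292]),Rn.from_euler("xyz",[180,0,160.073],degrees=True)
def frame(yaw,a,base=0.):
    """tool whose held pin (tilt a in grip) points at heading yaw, nose down by base deg"""
    y=np.radians(yaw);p0=np.array([np.cos(y),np.sin(y),0]);b=np.radians(base)
    p=p0*np.cos(b)-np.array([0,0,1])*np.sin(b);dn=-np.array([0,0,1])*np.cos(b)-p0*np.sin(b)
    a=np.radians(a);z=dn*np.cos(a)+p*np.sin(a);ty=np.cross(dn,p);ty/=np.linalg.norm(ty)
    return Rn.from_matrix(np.c_[np.cross(ty,z),ty,z])
def rows(ts):
    """ts: list of (n,pos,R,grip)"""
    p,R=ld();out=[]
    for n,q,Q,g in ts:
        v=np.round(np.r_[R.inv().apply(np.array(q)-p)/400,(R.inv()*Q).as_rotvec()/(2*np.pi)],4)
        for _ in range(n): out+=[*[float(x) for x in v],g]
    assert len(out)==70 and max(map(abs,out))<=1,(len(out),out)
    print(*[out[i:i+7] for i in range(0,70,7)],sep="\n")
    q=p+R.apply(v[:3]*400);Q=R*Rn.from_rotvec(v[3:]*2*np.pi)
    json.dump({"p":q.tolist(),"R":Q.as_matrix().tolist()},open("cmd.json","w"))
E
python3 - <<'E'
from h import *
Q=frame(114.6,0)
print(Q.as_euler("xyz",degrees=True))
rows([(5,[380,330,270],Q,1),(5,[440,75,270],Q,1)])
E
```

```text
[180.    0.  114.6]
[-0.612, -0.4006, -0.0968, 0.0, -0.0, 0.1263, 1]
[-0.612, -0.4006, -0.0968, 0.0, -0.0, 0.1263, 1]
[-0.612, -0.4006, -0.0968, 0.0, -0.0, 0.1263, 1]
[-0.612, -0.4006, -0.0968, 0.0, -0.0, 0.1263, 1]
[-0.612, -0.4006, -0.0968, 0.0, -0.0, 0.1263, 1]
[-0.9703, -0.9488, -0.0968, 0.0, -0.0, 0.1263, 1]
[-0.9703, -0.9488, -0.0968, 0.0, -0.0, 0.1263, 1]
[-0.9703, -0.9488, -0.0968, 0.0, -0.0, 0.1263, 1]
[-0.9703, -0.9488, -0.0968, 0.0, -0.0, 0.1263, 1]
[-0.9703, -0.9488, -0.0968, 0.0, -0.0, 0.1263, 1]
```

Call:
carry_out(
  increments=[-0.612,-0.4006,-0.0968,0,0,0.1263,1,-0.612,-0.4006,-0.0968,0,0,0.1263,1,-0.612,-0.4006,-0.0968,0,0,0.1263,1,-0.612,-0.4006,-0.0968,0,0,0.1263,1,-0.612,-0.4006,-0.0968,0,0,0.1263,1,-0.9703,-0.9488,-0.0968,0,0,0.1263,1,-0.9703,-0.9488,-0.0968,0,0,0.1263,1,-0.9703,-0.9488,-0.0968,0,0,0.1263,1,-0.9703,-0.9488,-0.0968,0,0,0.1263,1,-0.9703,-0.9488,-0.0968,0,0,0.1263,1],
)

```text
time: 1.35
tool_pos: [440.2, 71.6, 269.7]
tcp_rot: [-180.0, 0.0, 114.3]
ft_force: [0.7, 0.5, -0.2]
finger_gap: 85.5
grip_force: 0.0
```

Run:
```python
from h import *
Q=frame(114.6,30)
px_=np.array([np.cos(np.radians(114.6)),np.sin(np.radians(114.6)),0])
g=np.array([497.5,-416,11])-5*px_
pre=g-Q.apply([0,0,90]);print(pre)
rows([(10,pre,Q,1)])
```

```text
[ 518.31 -461.46   88.94]Traceback (most recent call last):
  File "<stdin>", line 6, in <module>
  File "h.py", line 33, in rows
    assert len(out)==70 and max(map(abs,out))<=1,(len(out),out)
           ^^^^^^^^^^^^^^^^^^^^^^^^^^^^^^^^^^^^^
AssertionError: (70, [-1.3009, -0.3804, 0.4527, -0.0, 0.0833, 0.0, 1, -1.3009, -0.3804, 0.4527, -0.0, 0.0833, 0.0, 1, -1.3009, -0.3804, 0.4527, -0.0, 0.0833, 0.0, 1, -1.3009, -0.3804, 0.4527, -0.0, 0.0833, 0.0, 1, -1.3009, -0.3804, 0.4527, -0.0, 0.0833, 0.0, 1, -1.3009, -0.3804, 0.4527, -0.0, 0.0833, 0.0, 1, -1.3009, -0.3804, 0.4527, -0.0, 0.0833, 0.0, 1, -1.3009, -0.3804, 0.4527, -0.0, 0.0833, 0.0, 1, -1.3009, -0.3804, 0.4527, -0.0, 0.0833, 0.0, 1, -1.3009, -0.3804, 0.4527, -0.0, 0.0833, 0.0, 1])
```

Run:
```python
from h import *
rows([(10,[495,-300,240],frame(114.6,30),1)])
```

```text
[-0.9096, -0.2654, 0.075, -0.0, 0.0833, 0.0, 1]
[-0.9096, -0.2654, 0.075, -0.0, 0.0833, 0.0, 1]
[-0.9096, -0.2654, 0.075, -0.0, 0.0833, 0.0, 1]
[-0.9096, -0.2654, 0.075, -0.0, 0.0833, 0.0, 1]
[-0.9096, -0.2654, 0.075, -0.0, 0.0833, 0.0, 1]
[-0.9096, -0.2654, 0.075, -0.0, 0.0833, 0.0, 1]
[-0.9096, -0.2654, 0.075, -0.0, 0.0833, 0.0, 1]
[-0.9096, -0.2654, 0.075, -0.0, 0.0833, 0.0, 1]
[-0.9096, -0.2654, 0.075, -0.0, 0.0833, 0.0, 1]
[-0.9096, -0.2654, 0.075, -0.0, 0.0833, 0.0, 1]
```

Call:
carry_out(
  increments=[-0.9096,-0.2654,0.075,0,0.0833,0,1,-0.9096,-0.2654,0.075,0,0.0833,0,1,-0.9096,-0.2654,0.075,0,0.0833,0,1,-0.9096,-0.2654,0.075,0,0.0833,0,1,-0.9096,-0.2654,0.075,0,0.0833,0,1,-0.9096,-0.2654,0.075,0,0.0833,0,1,-0.9096,-0.2654,0.075,0,0.0833,0,1,-0.9096,-0.2654,0.075,0,0.0833,0,1,-0.9096,-0.2654,0.075,0,0.0833,0,1,-0.9096,-0.2654,0.075,0,0.0833,0,1],
)

```text
time: 2.6
tool_pos: [495.3, -298.6, 240.5]
tcp_rot: [180.0, -30.0, 114.7]
ft_force: [-0.4, 0.5, 0.2]
finger_gap: 85.4
grip_force: 0.0
```

```bash
cat >> h.py <<'E'
def wproj(c,X):
    q=c["R"]@np.array(X)+c["t"];th=np.arctan2(np.hypot(q[0],q[1]),q[2]);k=c["fx"]*th/np.hypot(q[0],q[1])
    return np.array([c["cx"]+k*q[0],c["cy"]+k*q[1]])
def wray(c,u,v):
    a=np.array([u-c["cx"],v-c["cy"]]);th=np.hypot(*a)/c["fx"];d=np.r_[a/np.hypot(*a)*np.sin(th),np.cos(th)]
    return -c["R"].T@c["t"],c["R"].T@d
E
python3 - <<'E'
from h import *
import cv2,pickle
s0=viewer.get_calibration("wrist");im=viewer.snapshot("wrist");pickle.dump(s0,open("w1.pkl","wb"))
cv2.imwrite("pics/w1.png",cv2.resize(im[:,:,::-1],None,fx=1.5625,fy=1.5625,interpolation=cv2.INTER_CUBIC))
for X in [(498,-417,13),(448,-308,13),(491,-382,5)]: print(wproj(s0,X)*1.5625)
E
```

```text
[350.11 525.41]
[350.5  383.85]
[360.77 484.26]
```

View pics/w1.png

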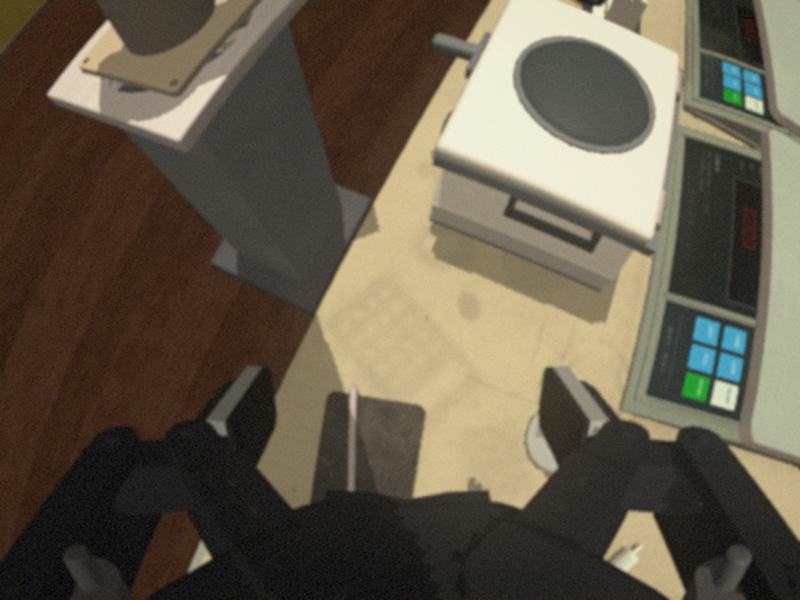

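The wrist view shows the pin's tip at (353,385), within 2 px of the prediction. The machine's right flank shows the bezel with its centre at about (552,224). I'll enlarge that part to fit the machine's pose.

Run:
```python
from h import *
import cv2,pickle
c=pickle.load(open("w1.pkl","rb"))
im=cv2.imread("pics/w1.png")[130:310,410:680];im=cv2.resize(im,None,fx=2.96,fy=2.96,interpolation=cv2.INTER_CUBIC)
cv2.imwrite("pics/w1c.png",im)
def M(q,o=(531,-39,1.5)):
    a=np.radians(o[2]);return np.array([o[0]+q[0]*np.cos(a)-q[1]*np.sin(a),o[1]+q[0]*np.sin(a)+q[1]*np.cos(a),q[2]])
mouth=np.array([14,-91.6,73])
up=np.array([0,.5,.866])
for n,q in [("mouth",mouth),("m-x",mouth-[34,0,0]),("m+x",mouth+[34,0,0]),("up",mouth+9*up),("dn",mouth-9*up),("floor",[14,-76,64]),("fl-x",[-20,-76,64]),("fl+x",[48,-76,64])]:
    print(n,(wproj(c,M(q))*1.5625-[410,130])*2.96, proj("scene",M(q)))
```

```text
mouth [431.04 272.32] [241.68 206.01]
m-x [314.74 223.23] [213.05 223.36]
m+x [543.75 322.09] [269.71 189.02]
up [444.05 246.52] [239.03 198.  ]
dn [418.27 297.45] [244.31 213.98]
floor [436.58 238.67] [231.3  201.07]
fl-x [324.61 191.42] [202.9  218.17]
fl+x [545.27 286.75] [259.13 184.32]
```

View pics/w1c.png

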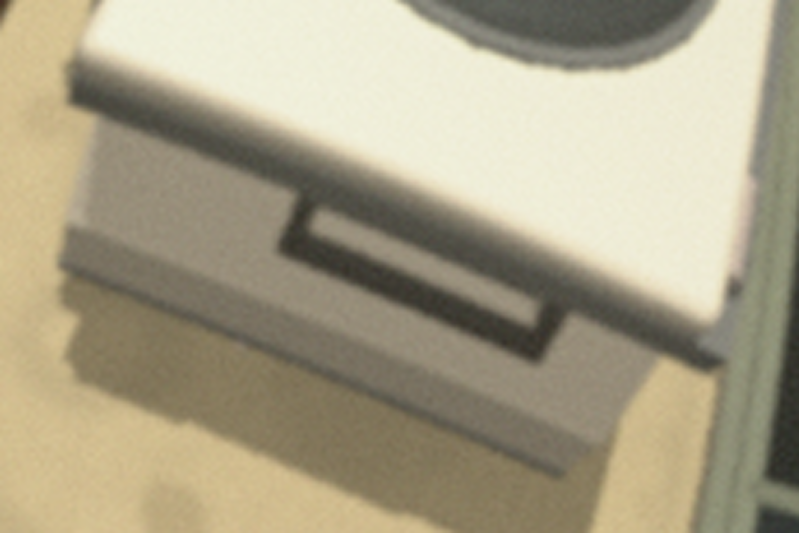

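The predicted bezel matches both views to about 1 mm, so I take the machine at (531, -38.7) with yaw 1.5°. Next I go down onto the pin.

Run:
```python
from h import *
Q=frame(114.4,30);a=np.radians(114.4)
px_=np.array([np.cos(a),np.sin(a),0])
g=np.array([497.5,-415.7,11])-5*px_
pre=g-Q.apply([0,0,80]);print(pre,g)
rows([(5,pre,Q,0),(5,g,Q,0)])
```

```text
[ 516.09 -456.68   80.28] [ 499.57 -420.25   11.  ]
[-0.5271, -0.1151, 0.1569, -0.0003, 0.0, 0.0005, 0]
[-0.5271, -0.1151, 0.1569, -0.0003, 0.0, 0.0005, 0]
[-0.5271, -0.1151, 0.1569, -0.0003, 0.0, 0.0005, 0]
[-0.5271, -0.1151, 0.1569, -0.0003, 0.0, 0.0005, 0]
[-0.5271, -0.1151, 0.1569, -0.0003, 0.0, 0.0005, 0]
[-0.5271, -0.1148, 0.3569, -0.0003, 0.0, 0.0005, 0]
[-0.5271, -0.1148, 0.3569, -0.0003, 0.0, 0.0005, 0]
[-0.5271, -0.1148, 0.3569, -0.0003, 0.0, 0.0005, 0]
[-0.5271, -0.1148, 0.3569, -0.0003, 0.0, 0.0005, 0]
[-0.5271, -0.1148, 0.3569, -0.0003, 0.0, 0.0005, 0]
```

Call:
carry_out(
  increments=[-0.5271,-0.115,0.1569,-0.0003,0,0.0005,0,-0.5271,-0.115,0.1569,-0.0003,0,0.0005,0,-0.5271,-0.115,0.1569,-0.0003,0,0.0005,0,-0.5271,-0.115,0.1569,-0.0003,0,0.0005,0,-0.5271,-0.115,0.1569,-0.0003,0,0.0005,0,-0.5271,-0.115,0.217,-0.0003,0,0.0005,0,-0.5271,-0.115,0.277,-0.0003,0,0.0005,0,-0.5271,-0.115,0.327,-0.0003,0,0.0005,0,-0.5271,-0.1148,0.3569,-0.0003,0,0.0005,0,-0.5271,-0.1148,0.3569,-0.0003,0,0.0005,0],
)

```text
time: 3.9
tool_pos: [499.9, -419.3, 11.8]
tcp_rot: [180.0, -30.0, 114.5]
ft_force: [0.0, 0.2, 0.1]
finger_gap: 42.2
grip_force: 0.0
```

Call:
carry_out(
  increments=[0,0,0,0,0,0,-1,0,0,0,0,0,0,-1,0,0,0,0,0,0,-1,0,0,0,0,0,0,-1,0,0,0,0,0,0,-1,0.025,0,-0.0433,0,0,0,-1,0.05,0,-0.0866,0,0,0,-1,0.1,0,-0.1732,0,0,0,-1,0.15,0,-0.2598,0,0,0,-1,0.15,0,-0.2598,0,0,0,-1],
  force=80,
)

```text
time: 5.15
tool_pos: [501.5, -422.4, 137.8]
tcp_rot: [179.8, -29.4, 114.5]
ft_force: [-0.5, -0.3, 0.1]
finger_gap: 15.4
grip_force: 78.9
```

Run:
```python
from h import *
import cv2,pickle
p,R=ld();p=p+R.apply([60,0,-103.92]);json.dump({"p":p.tolist(),"R":R.as_matrix().tolist()},open("cmd.json","w"));print(p)
c=viewer.get_calibration("wrist");im=viewer.snapshot("wrist");pickle.dump(c,open("w2.pkl","wb"));cv2.imwrite("pics/w2.png",cv2.resize(im[:,:,::-1],None,fx=1.5625,fy=1.5625,interpolation=cv2.INTER_CUBIC))
s=viewer.snapshot("scene");cv2.imwrite("pics/s2_raw.png",s[:,:,::-1])
a=np.radians(114.4);px_=np.array([np.cos(a),np.sin(a),0]);
t=p+5*px_+[0,0,2]
for k in (0,20,120): print(wproj(c,t+k*px_)*1.5625, proj("scene",t+k*px_))
```

```text
[ 499.53 -420.25  130.98]
[404.26 353.1 ] [408.3  427.81]
[404.24 297.97] [385.39 416.24]
[404.42  79.94] [274.64 360.32]
```

View pics/w2.png

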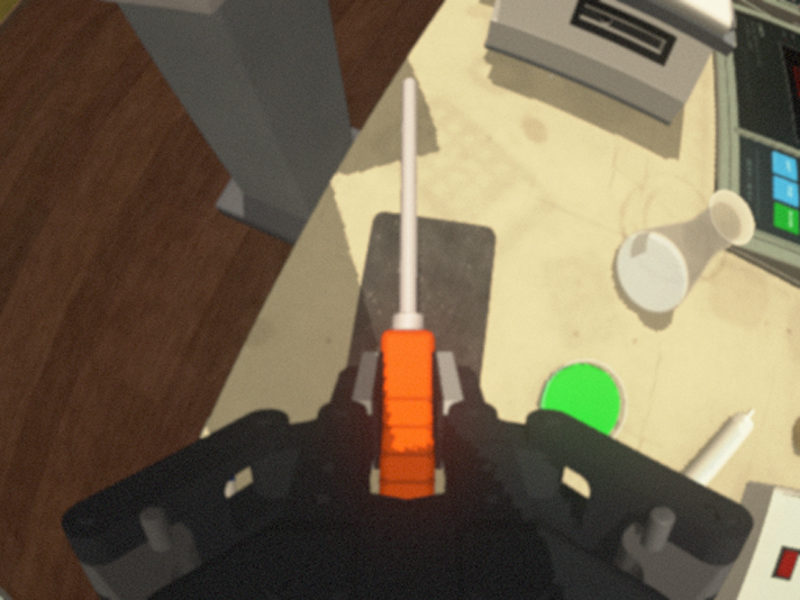

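The pin is held well: its tip is at (409,80), the handle's front at (408,330), and the whole bezel can be seen at (585,0)-(668,62). I'll work out the tip in the tool frame and check the bezel.

Run:
```python
from h import *
import cv2,pickle
s=sense();p=np.array(s["tool_pos"]);R=Rn.from_euler("xyz",s["tcp_rot"],degrees=True)
c=viewer.get_calibration("wrist");c2=pickle.load(open("w2.pkl","rb"))
print(p,s["tcp_rot"],s["time"],s["ft_force"],c["t"]-c2["t"])
f=lambda t:wproj(c,p+R.apply(t))*1.5625
a=np.radians(30)
# pin axis in tool: dir (cos30,0,sin30), through point near tcp
d=np.array([np.cos(a),0,np.sin(a)]);u=np.array([np.sin(a),0,-np.cos(a)])
for off in (0,2,4):
  print(off,[f(5*d+off*u+k*d) for k in (10,120)], f(5*d+(off+8)*u+10*d))
im=cv2.imread("pics/w2.png")[0:110,470:760];cv2.imwrite("pics/w2c.png",cv2.resize(im,None,fx=2.75,fy=2.75,interpolation=cv2.INTER_CUBIC))
def M(q,o=(531,-38.7,1.5)):
    b=np.radians(o[2]);return np.array([o[0]+q[0]*np.cos(b)-q[1]*np.sin(b),o[1]+q[0]*np.sin(b)+q[1]*np.cos(b),q[2]])
mouth=np.array([14,-91.6,73]);up=np.array([0,.5,.866])
for n,q in [("mouth",mouth),("m-x",mouth-[34,0,0]),("m+x",mouth+[34,0,0]),("up",mouth+9*up),("dn",mouth-9*up),("floor",[14,-76,64]),("fl-x",[-20,-76,64]),("fl+x",[48,-76,64])]:
    print(n,(wproj(c2,M(q))*1.5625-[470,0])*2.75)
```

```text
Traceback (most recent call last):
NameError: name 'sense' is not defined
```

```bash
sed -i 's/^from bench import viewer/from bench import viewer,sense/' h.py
cat >> h.py <<'E'
def M(q,o=(531,-38.7,1.5)):
    b=np.radians(o[2]);return np.array([o[0]+q[0]*np.cos(b)-q[1]*np.sin(b),o[1]+q[0]*np.sin(b)+q[1]*np.cos(b),q[2]])
E
python3 - <<'E'
from h import *
import cv2,pickle
s=sense();p=np.array(s["tool_pos"]);R=Rn.from_euler("xyz",s["tcp_rot"],degrees=True)
c=viewer.get_calibration("wrist");c2=pickle.load(open("w2.pkl","rb"))
print(p,s["tcp_rot"],s["time"],s["ft_force"],c["t"]-c2["t"])
f=lambda t:wproj(c,p+R.apply(t))*1.5625
a=np.radians(30)
d=np.array([np.cos(a),0,np.sin(a)]);u=np.array([np.sin(a),0,-np.cos(a)])
for off in (0,2,4):
  print(off,[f(5*d+off*u+k*d) for k in (10,120)], f(5*d+(off+8)*u+10*d))
im=cv2.imread("pics/w2.png")[0:110,470:760];cv2.imwrite("pics/w2c.png",cv2.resize(im,None,fx=2.75,fy=2.75,interpolation=cv2.INTER_CUBIC))
mouth=np.array([14,-91.6,73]);up=np.array([0,.5,.866])
for n,q in [("mouth",mouth),("m-x",mouth-[34,0,0]),("m+x",mouth+[34,0,0]),("up",mouth+9*up),("dn",mouth-9*up),("floor",[14,-76,64]),("fl-x",[-20,-76,64]),("fl+x",[48,-76,64])]:
    print(n,(wproj(c2,M(q))*1.5625-[470,0])*2.75)
E
```

```text
[ 499.98 -420.81  132.61] [179.95 -29.83 114.42] 5.25 [ 0.66 -0.42 -0.43] [ 0.95  2.88 -1.16]
0 [array([406.76, 330.82]), array([406.41,  79.55])] [406.73 326.47]
2 [array([406.75, 329.77]), array([406.41,  76.61])] [406.72 325.31]
4 [array([406.74, 328.7 ]), array([406.4 ,  73.63])] [406.71 324.12]
mouth [426.69  81.41]
m-x [311.82  32.1 ]
m+x [537.   134.36]
up [438.28  53.26]
dn [415.07 109.38]
floor [421.65  72.  ]
fl-x [311.7   25.02]
fl+x [527.51 122.37]
```

View pics/w2c.png

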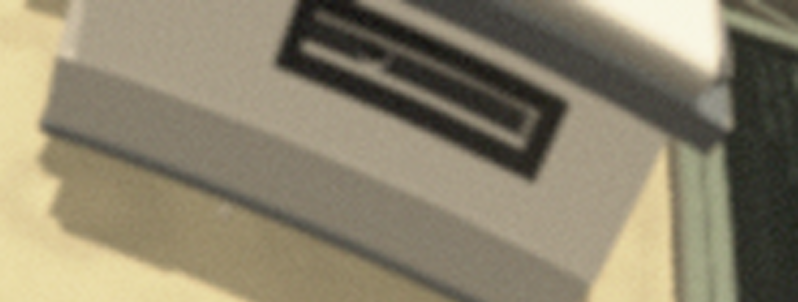

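The bezel agrees with the predicted pose to within a millimetre. Next I swing the pin to the flank's normal and put its tip in the groove at an offset of -24 mm.

```bash
cat >> h.py <<'E'
QI=frame(91.5,30,30)
nM=np.array([0,-np.cos(np.pi/6),.5])
def tcp(dx,out,up=0):
    "TCP so that the pin tip is at groove_floor + dx along machine x + out along normal"
    tip=M(np.array([14+dx,-76,64])+out*nM+up*np.array([0,.5,.866]))
    a=np.radians(30);return tip-QI.apply([125*np.cos(a),0.8,125*np.sin(a)])
E
python3 - <<'E'
from h import *
print(QI.as_euler("xyz",degrees=True),tcp(-24,58),tcp(-24,3))
rows([(4,tcp(-24,58),QI,-1),(2,tcp(-24,22),QI,-1),(2,tcp(-24,8),QI,-1),(2,tcp(-24,3),QI,-1)])
E
```

```text
[180.    0.   91.5] [ 526.34 -273.39  155.5 ] [ 525.09 -225.77  128.  ]
[0.2963, 0.2127, 0.1002, -0.0166, -0.0822, 0.0621, -1]
[0.2963, 0.2127, 0.1002, -0.0166, -0.0822, 0.0621, -1]
[0.2963, 0.2127, 0.1002, -0.0166, -0.0822, 0.0621, -1]
[0.2963, 0.2127, 0.1002, -0.0166, -0.0822, 0.0621, -1]
[0.336, 0.243, 0.1751, -0.0166, -0.0822, 0.0621, -1]
[0.336, 0.243, 0.1751, -0.0166, -0.0822, 0.0621, -1]
[0.3514, 0.2548, 0.2042, -0.0166, -0.0822, 0.0621, -1]
[0.3514, 0.2548, 0.2042, -0.0166, -0.0822, 0.0621, -1]
[0.3569, 0.259, 0.2146, -0.0166, -0.0822, 0.0621, -1]
[0.3569, 0.259, 0.2146, -0.0166, -0.0822, 0.0621, -1]
```

Call:
carry_out(
  increments=[0.2963,0.2127,0.1002,-0.0166,-0.0822,0.0621,-1,0.2963,0.2127,0.1002,-0.0166,-0.0822,0.0621,-1,0.2963,0.2127,0.1002,-0.0166,-0.0822,0.0621,-1,0.2963,0.2127,0.1002,-0.0166,-0.0822,0.0621,-1,0.2963,0.2127,0.1002,-0.0166,-0.0822,0.0621,-1,0.336,0.243,0.1751,-0.0166,-0.0822,0.0621,-1,0.336,0.243,0.1751,-0.0166,-0.0822,0.0621,-1,0.3514,0.2548,0.2042,-0.0166,-0.0822,0.0621,-1,0.3569,0.259,0.2146,-0.0166,-0.0822,0.0621,-1,0.3569,0.259,0.2146,-0.0166,-0.0822,0.0621,-1],
)

```text
time: 6.5
tool_pos: [525.0, -225.9, 127.7]
tcp_rot: [-180.0, -0.0, 91.5]
ft_force: [0.3, -0.2, 0.1]
finger_gap: 15.6
grip_force: 78.9
```

Run:
```python
from h import *
import cv2
s=sense();print(s["tool_pos"],s["tcp_rot"],s["ft_force"])
im=viewer.snapshot("scene")[:,:,::-1][180:250,220:320];cv2.imwrite("pics/s3.png",cv2.resize(im,None,fx=8,fy=8,interpolation=cv2.INTER_CUBIC))
p,R=ld();tip=p+R.apply([125*np.cos(np.pi/6),.8,62.5])
f=lambda X:((proj("scene",X)+.5)/3.3333-.5+[200,150]-[220,180]+.5)*8-.5
print(f(tip),f(p),f(tip-110*R.apply([np.cos(np.pi/6),0,.5])), f(M([14,-91.6,73])))
```

```text
[ 524.97 -225.88  127.67] [-179.96   -0.02   91.52] [ 0.3  -0.22  0.07]
[351.42 273.78] [533.17 366.54] [511.2  353.63] [420.27 254.64]
```

View pics/s3.png

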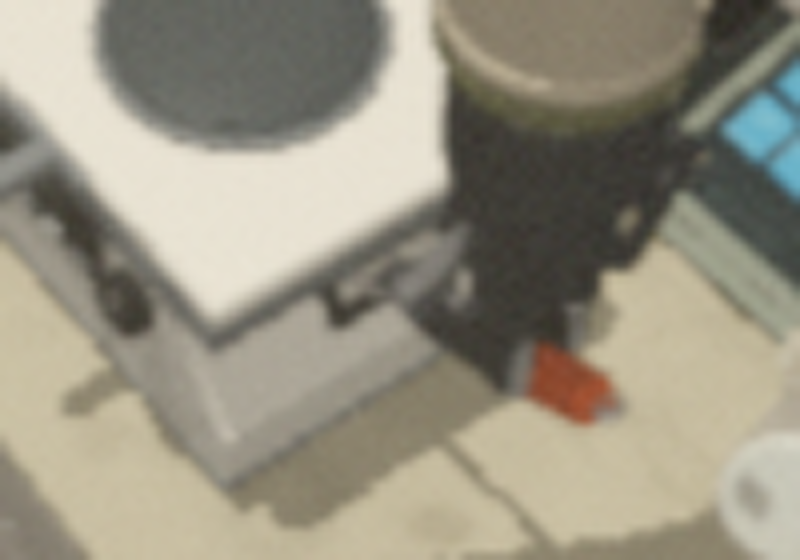

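The tip sits in the groove near the bezel at about (350,275), with no contact force yet. I'll advance 5 mm towards the floor.

Call:
carry_out(
  increments=[0.0022,0,0.0012,0,0,0,-1,0.0044,0,0.0025,0,0,0,-1,0.0065,0,0.0038,0,0,0,-1,0.0087,0,0.005,0,0,0,-1,0.0108,0,0.0062,0,0,0,-1,0.0108,0,0.0062,0,0,0,-1,0.0108,0,0.0062,0,0,0,-1,0.0108,0,0.0062,0,0,0,-1,0.0108,0,0.0062,0,0,0,-1,0.0108,0,0.0062,0,0,0,-1],
)

```text
time: 7.8
tool_pos: [525.3, -222.5, 126.3]
tcp_rot: [179.9, 0.1, 91.5]
ft_force: [-0.4, -6.3, 2.5]
finger_gap: 15.3
grip_force: 79.3
```

Floor contact is at about 3.5 mm, with 6.8 N on the pin. I'll press a little harder and sweep along the machine's +x.

Call:
carry_out(
  increments=[0.0032,0.0035,0.0019,0,0,0,-1,0.0032,0.007,0.0019,0,0,0,-1,0.0032,0.0105,0.0019,0,0,0,-1,0.0032,0.014,0.0019,0,0,0,-1,0.0032,0.0175,0.0019,0,0,0,-1,0.0032,0.021,0.0019,0,0,0,-1,0.0032,0.0245,0.0019,0,0,0,-1,0.0032,0.028,0.0019,0,0,0,-1,0.0032,0.03,0.0019,0,0,0,-1,0.0032,0.03,0.0019,0,0,0,-1],
)

```text
time: 9.05
tool_pos: [536.7, -219.5, 124.4]
tcp_rot: [-180.0, -0.0, 91.5]
ft_force: [-1.5, -0.5, -0.7]
finger_gap: 15.6
grip_force: 81.3
```

The normal force vanished and the tip dropped about 3 mm, so it is in the hole near offset -12. Now I push.

Call:
carry_out(
  increments=[0.0043,-0.001,0.0025,0,0,0,-1,0.0087,-0.001,0.005,0,0,0,-1,0.013,-0.001,0.0075,0,0,0,-1,0.0173,-0.001,0.01,0,0,0,-1,0.0217,-0.001,0.0125,0,0,0,-1,0.026,-0.001,0.015,0,0,0,-1,0.0292,-0.001,0.0169,0,0,0,-1,0.0292,-0.001,0.0169,0,0,0,-1,0.0292,-0.001,0.0169,0,0,0,-1,0.0292,-0.001,0.0169,0,0,0,-1],
)

```text
time: 10.3
tool_pos: [536.5, -209.3, 118.8]
tcp_rot: [179.9, 0.1, 91.5]
ft_force: [-2.2, -5.1, 2.9]
finger_gap: 15.1
grip_force: 81.7
```

Run:
```python
from h import *
import cv2
a=cv2.imread("pics/top_raw.png");b=viewer.snapshot("top")[:,:,::-1]
cv2.imwrite("pics/t4_raw.png",b)
# lid region change test: bright handle/front rows around x 215-285, y 200-240
print(np.abs(a[190:240,205:260].astype(int)-b[190:240,205:260]).mean())
p,R=ld()
for v in ([4.3,0,2.5],[1.28+0,12,.76],[11.68,-.4,6.76]): p=p+R.apply(v)
print(p, (p-sense()["tool_pos"]))
json.dump({"p":p.tolist(),"R":R.as_matrix().tolist()},open("cmd.json","w"))
```

```text
42.03842424242424
[ 536.23 -208.22  117.97] [-0.3   1.13 -0.82]
```

Force is 5.9 N along the bore, so the plunger is about 7 mm in, past its 6 mm release point. I'll hold briefly, then withdraw.

Call:
carry_out(
  increments=[0,0,0,0,0,0,-1,0,0,0,0,0,0,-1,0,0,0,0,0,0,-1,-0.0217,0,-0.0125,0,0,0,-1,-0.0433,0,-0.025,0,0,0,-1,-0.0866,0,-0.05,0,0,0,-1,-0.1299,0,-0.075,0,0,0,-1,-0.1516,0,-0.0875,0,0,0,-1,-0.1516,0,-0.0875,0,0,0,-1,-0.1516,0,-0.0875,0,0,0,-1],
)

```text
time: 11.6
tool_pos: [537.6, -268.4, 152.5]
tcp_rot: [-180.0, -0.0, 91.5]
ft_force: [-0.2, 0.3, -2.1]
finger_gap: 15.5
grip_force: 81.2
```

Run:
```python
from h import *
import cv2
p,R=ld();p=p+R.apply([-60.64,0,-35]);json.dump({"p":p.tolist(),"R":R.as_matrix().tolist()},open("cmd.json","w"))
print(p,sense()["tool_pos"],sense()["ft_force"])
a=cv2.resize(viewer.snapshot("scene")[:,:,::-1][130:290,180:300],None,fx=3.33,fy=3.33,interpolation=cv2.INTER_CUBIC)
b=cv2.resize(viewer.snapshot("wrist")[:,:,::-1],(400,300));c=np.zeros((a.shape[0],800,3),np.uint8);c[:,:a.shape[1]]=a;c[:300,400:]=b[:, :400] if a.shape[1]<=400 else b
cv2.imwrite("pics/s5.png",c)
```

```text
[ 537.84 -268.83  152.98] [ 537.61 -268.44  152.52] [-0.16  0.28 -2.14]
```

View pics/s5.png

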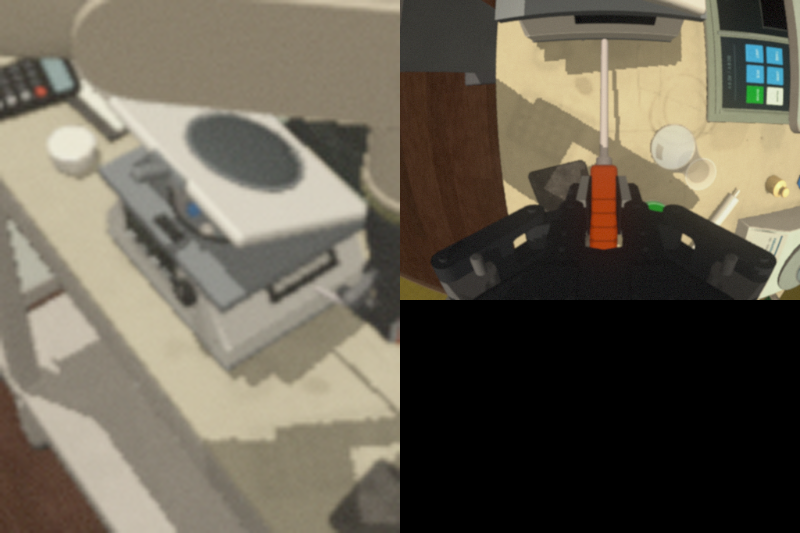

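The lid stands up at about 0.45 rad. The pin is still straight in the grip, with its tip at the same wrist pixel, (408,80), as before. Next I lay it back on the mat.

Run:
```python
from h import *
Q=frame(114.4,30);g=np.array([499.57,-420.25,11.])
rows([(6,g+[0,0,100],Q,-1),(1,g+[0,0,60],Q,-1),(1,g+[0,0,30],Q,-1),(2,g+[0,0,10],Q,-1)])
rows([(1,g+[0,0,5],Q,-1),(2,g,Q,-1),(4,g,Q,0),(3,g-Q.apply([0,0,70]),Q,0)])
```

```text
[-0.3759, -0.1056, 0.105, 0.0166, 0.0822, -0.0621, -1]
[-0.3759, -0.1056, 0.105, 0.0166, 0.0822, -0.0621, -1]
[-0.3759, -0.1056, 0.105, 0.0166, 0.0822, -0.0621, -1]
[-0.3759, -0.1056, 0.105, 0.0166, 0.0822, -0.0621, -1]
[-0.3759, -0.1056, 0.105, 0.0166, 0.0822, -0.0621, -1]
[-0.3759, -0.1056, 0.105, 0.0166, 0.0822, -0.0621, -1]
[-0.3759, -0.1056, 0.205, 0.0166, 0.0822, -0.0621, -1]
[-0.3758, -0.1056, 0.28, 0.0166, 0.0822, -0.0621, -1]
[-0.3758, -0.1056, 0.33, 0.0166, 0.0822, -0.0621, -1]
[-0.3758, -0.1056, 0.33, 0.0166, 0.0822, -0.0621, -1]
[-0.0063, -0.0, 0.0108, 0.0, 0.0, -0.0, -1]
[-0.0125, -0.0, 0.0216, 0.0, 0.0, -0.0, -1]
[-0.0125, -0.0, 0.0216, 0.0, 0.0, -0.0, -1]
[-0.0125, -0.0, 0.0216, 0.0, 0.0, -0.0, 0]
[-0.0125, -0.0, 0.0216, 0.0, 0.0, -0.0, 0]
[-0.0125, -0.0, 0.0216, 0.0, 0.0, -0.0, 0]
[-0.0125, -0.0, 0.0216, 0.0, 0.0, -0.0, 0]
[-0.0126, -0.0, -0.1534, 0.0, 0.0, -0.0, 0]
[-0.0126, -0.0, -0.1534, 0.0, 0.0, -0.0, 0]
[-0.0126, -0.0, -0.1534, 0.0, 0.0, -0.0, 0]
```

Call:
carry_out(
  increments=[-0.3759,-0.1056,0.105,0.0166,0.0822,-0.0621,-1,-0.3759,-0.1056,0.105,0.0166,0.0822,-0.0621,-1,-0.3759,-0.1056,0.105,0.0166,0.0822,-0.0621,-1,-0.3759,-0.1056,0.105,0.0166,0.0822,-0.0621,-1,-0.3759,-0.1056,0.105,0.0166,0.0822,-0.0621,-1,-0.3759,-0.1056,0.105,0.0166,0.0822,-0.0621,-1,-0.3759,-0.1056,0.205,0.0166,0.0822,-0.0621,-1,-0.3758,-0.1056,0.28,0.0166,0.0822,-0.0621,-1,-0.3758,-0.1056,0.33,0.0166,0.0822,-0.0621,-1,-0.3758,-0.1056,0.33,0.0166,0.0822,-0.0621,-1],
)

```text
time: 12.95
tool_pos: [499.5, -419.0, 20.9]
tcp_rot: [-180.0, -30.0, 114.4]
ft_force: [-0.6, 0.5, -0.3]
finger_gap: 15.7
grip_force: 81.3
```

Call:
carry_out(
  increments=[-0.0063,0,0.0108,0,0,0,-1,-0.0125,0,0.0216,0,0,0,-1,-0.0125,0,0.0216,0,0,0,-1,-0.0125,0,0.0216,0,0,0,-0.4,-0.0125,0,0.0216,0,0,0,-0.2,-0.0125,0,0.0216,0,0,0,0,-0.0125,0,0.0216,0,0,0,0,-0.0126,0,-0.05,0,0,0,0,-0.0126,0,-0.1534,0,0,0,0,-0.0126,0,-0.1534,0,0,0,0],
)

```text
time: 14.2
tool_pos: [515.7, -454.9, 75.7]
tcp_rot: [179.9, -29.6, 114.4]
ft_force: [0.1, -0.4, 0.3]
finger_gap: 42.8
grip_force: 0.0
```

The pin has been let go. Next is the lid: I'll take the handle with the fingers closing along machine y and the tool leaning forward, camera on the robot's side.

```bash
cat >> h.py <<'E'
def QL(delta):
    "tool pointing forward, delta deg below level, fingers closing along machine y"
    d=np.radians(delta);b=np.radians(1.5);z=np.array([np.cos(d)*np.cos(b),np.cos(d)*np.sin(b),-np.sin(d)]);y=np.array([-np.sin(b),np.cos(b),0])
    return Rn.from_matrix(np.c_[np.cross(y,z),y,z])
def hand(th,rad=192):
    return M([78-rad*np.cos(th),0,118+rad*np.sin(th)])
E
python3 - <<'E'
from h import *
import cv2
print(QL(50).as_euler("xyz",degrees=True),hand(.45),sense()["joint_pos"],sense()["tool_pos"])
t0=cv2.imread("pics/top_raw.png");t1=viewer.snapshot("top")[:,:,::-1];s1=viewer.snapshot("scene")[:,:,::-1];s0=cv2.imread("pics/scene_raw.png")
for a,w in((t0,"top0"),(t1,"top"),(s0,"sc0"),(s1,"sc")):
    h=cv2.cvtColor(np.ascontiguousarray(a),cv2.COLOR_BGR2HSV);m=cv2.inRange(h,(3,170,130),(14,255,255))
    ys,xs=np.nonzero(m);print(w,len(xs),xs.mean() if len(xs) else 0,ys.mean() if len(xs) else 0)
rows([(2,[505,-430,170],QL(50),0.),(8,[400,-260,340],QL(50),0.)])
E
```

```text
[-180.    40.  -178.5] [436.15 -41.18 201.51] [-49.85  57.28  39.3    8.43 111.8  -73.09] [ 515.72 -454.89   75.69]
top0 165 310.45454545454544 199.43636363636364
top 122 311.7704918032787 205.45901639344262
sc0 124 308.0806451612903 288.63709677419354
sc 104 321.09615384615387 300.3173076923077
[0.1747, 0.0023, -0.1831, -0.0172, -0.1706, -0.1965, 0.0]
[0.1747, 0.0023, -0.1831, -0.0172, -0.1706, -0.1965, 0.0]
[0.8162, -0.0612, -0.3036, -0.0172, -0.1706, -0.1965, 0.0]
[0.8162, -0.0612, -0.3036, -0.0172, -0.1706, -0.1965, 0.0]
[0.8162, -0.0612, -0.3036, -0.0172, -0.1706, -0.1965, 0.0]
[0.8162, -0.0612, -0.3036, -0.0172, -0.1706, -0.1965, 0.0]
[0.8162, -0.0612, -0.3036, -0.0172, -0.1706, -0.1965, 0.0]
[0.8162, -0.0612, -0.3036, -0.0172, -0.1706, -0.1965, 0.0]
[0.8162, -0.0612, -0.3036, -0.0172, -0.1706, -0.1965, 0.0]
[0.8162, -0.0612, -0.3036, -0.0172, -0.1706, -0.1965, 0.0]
```

Call:
carry_out(
  increments=[0.1747,0.0023,-0.1831,-0.0172,-0.1706,-0.1965,0,0.1747,0.0023,-0.1831,-0.0172,-0.1706,-0.1965,0,0.8162,-0.0612,-0.3036,-0.0172,-0.1706,-0.1965,0,0.8162,-0.0612,-0.3036,-0.0172,-0.1706,-0.1965,0,0.8162,-0.0612,-0.3036,-0.0172,-0.1706,-0.1965,0,0.8162,-0.0612,-0.3036,-0.0172,-0.1706,-0.1965,0,0.8162,-0.0612,-0.3036,-0.0172,-0.1706,-0.1965,0,0.8162,-0.0612,-0.3036,-0.0172,-0.1706,-0.1965,0,0.8162,-0.0612,-0.3036,-0.0172,-0.1706,-0.1965,0,0.8162,-0.0612,-0.3036,-0.0172,-0.1706,-0.1965,0],
)

```text
time: 15.55
tool_pos: [412.1, -246.2, 343.9]
tcp_rot: [179.7, 39.2, 179.8]
ft_force: [-0.3, 0.4, 0.1]
finger_gap: 42.7
grip_force: 0.0
```

Run:
```python
from h import *
import cv2
s=sense();print(s["tool_pos"],s["tcp_rot"],s["joint_pos"])
t0=cv2.imread("pics/top_raw.png");t1=viewer.snapshot("top")[:,:,::-1].copy();s1=viewer.snapshot("scene")[:,:,::-1].copy();s0=cv2.imread("pics/scene_raw.png")
cv2.imwrite("pics/t6_raw.png",t1);cv2.imwrite("pics/s6_raw.png",s1)
for a,w,b in((t0,"top0",(325,190,385,240)),(t1,"top",(325,190,385,240)),(s0,"sc0",(275,260,345,325)),(s1,"sc",(275,260,345,325))):
    h=cv2.cvtColor(a[b[1]:b[3],b[0]:b[2]],cv2.COLOR_BGR2HSV);m=cv2.inRange(h,(3,150,120),(16,255,255))
    ys,xs=np.nonzero(m);print(w,len(xs),xs.mean()+b[0] if len(xs) else 0,ys.mean()+b[1] if len(xs) else 0)
d=lambda a,b,r:np.abs(a[r[1]:r[3],r[0]:r[2]].astype(int)-b[r[1]:r[3],r[0]:r[2]]).mean()
print(d(t0,t1,(325,190,375,230)),d(s0,s1,(275,265,345,322)))
rows([(4,[385,-41,300],QL(50),0.),(6,hand(.45)-QL(50).apply([0,0,70]),QL(50),0.)])
```

```text
[ 412.07 -246.19  343.95] [179.74  39.16 179.78] [ -63.27  -43.29  122.82   34.77   82.15 -152.31]
top0 103 368.43689320388347 207.51456310679612
top 104 368.3557692307692 207.5096153846154
sc0 144 322.49305555555554 300.7708333333333
sc 140 322.55 300.8
5.584666666666666 8.151796157059316
[0.0821, 0.5483, 0.0616, -0.0, 0.0, -0.0, 0.0]
[0.0821, 0.5483, 0.0616, -0.0, 0.0, -0.0, 0.0]
[0.0821, 0.5483, 0.0616, -0.0, 0.0, -0.0, 0.0]
[0.0821, 0.5483, 0.0616, -0.0, 0.0, -0.0, 0.0]
[0.1424, 0.5445, 0.1574, -0.0, 0.0, -0.0, 0.0]
[0.1424, 0.5445, 0.1574, -0.0, 0.0, -0.0, 0.0]
[0.1424, 0.5445, 0.1574, -0.0, 0.0, -0.0, 0.0]
[0.1424, 0.5445, 0.1574, -0.0, 0.0, -0.0, 0.0]
[0.1424, 0.5445, 0.1574, -0.0, 0.0, -0.0, 0.0]
[0.1424, 0.5445, 0.1574, -0.0, 0.0, -0.0, 0.0]
```

The pin is back on its old pixels in both views. But j6 reached its limit at that tilt, so I'll use a steeper tool angle of 75° below level and re-base on the measured pose.

Run:
```python
from h import *
s=sense();R=Rn.from_euler("xyz",s["tcp_rot"],degrees=True)
json.dump({"p":list(map(float,s["tool_pos"])),"R":R.as_matrix().tolist()},open("cmd.json","w"))
Q=QL(75);t=hand(.45,198)+Q.apply([0,0,13-85]);print(t,Q.as_euler("xyz",degrees=True))
rows([(10,t,Q,0)])
```

```text
[412.12 -41.81 273.67] [-180.    15.  -178.5]
[0.1129, 0.508, 0.1381, -0.0013, 0.0669, -0.0042, 0]
[0.1129, 0.508, 0.1381, -0.0013, 0.0669, -0.0042, 0]
[0.1129, 0.508, 0.1381, -0.0013, 0.0669, -0.0042, 0]
[0.1129, 0.508, 0.1381, -0.0013, 0.0669, -0.0042, 0]
[0.1129, 0.508, 0.1381, -0.0013, 0.0669, -0.0042, 0]
[0.1129, 0.508, 0.1381, -0.0013, 0.0669, -0.0042, 0]
[0.1129, 0.508, 0.1381, -0.0013, 0.0669, -0.0042, 0]
[0.1129, 0.508, 0.1381, -0.0013, 0.0669, -0.0042, 0]
[0.1129, 0.508, 0.1381, -0.0013, 0.0669, -0.0042, 0]
[0.1129, 0.508, 0.1381, -0.0013, 0.0669, -0.0042, 0]
```

Call:
carry_out(
  increments=[0.03,0.1,0.04,0,0.0669,0,0,0.1129,0.508,0.1381,-0.0013,0.0669,-0.0042,0,0.1129,0.508,0.1381,-0.0013,0.0669,-0.0042,0,0.1129,0.508,0.1381,-0.0013,0.0669,-0.0042,0,0.1129,0.508,0.1381,-0.0013,0.0669,-0.0042,0,0.1129,0.508,0.1381,-0.0013,0.0669,-0.0042,0,0.1129,0.508,0.1381,-0.0013,0.0669,-0.0042,0,0.1129,0.508,0.1381,-0.0013,0.0669,-0.0042,0,0.1129,0.508,0.1381,-0.0013,0.0669,-0.0042,0,0.1129,0.508,0.1381,-0.0013,0.0669,-0.0042,0],
)

```text
time: 16.9
tool_pos: [412.2, -43.9, 275.6]
tcp_rot: [-179.8, 15.0, -178.4]
ft_force: [-0.2, 0.3, 0.6]
finger_gap: 43.2
grip_force: 0.0
```

Run:
```python
from h import *
import cv2,pickle
s=sense();print(s["tool_pos"],s["tcp_rot"],s["joint_pos"])
c=viewer.get_calibration("wrist");im=viewer.snapshot("wrist")[:,:,::-1].copy();cv2.imwrite("pics/w7_raw.png",im)
g=cv2.cvtColor(im,cv2.COLOR_BGR2GRAY)
for r in (171,180,190,200,207):
    for th in (.45,):
        u=wproj(c,hand(th,r));print(r,u, g[int(round(u[1])),int(round(u[0]))-24:int(round(u[0]))+25:2])
R=Rn.from_euler("xyz",s["tcp_rot"],degrees=True)
json.dump({"p":list(map(float,s["tool_pos"])),"R":R.as_matrix().tolist()},open("cmd.json","w"))
```

```text
[412.21 -43.86 275.6 ] [-179.79   14.99 -178.38] [ -17.27  -40.38  121.07    4.62   85.05 -108.69]
171 [264.53 215.25] [105 110 106 108 106 106 107  88  86 104 109 111 115 116 116 108  97 112
 107 110 108 110 109 112 111]
180 [264.64 209.91] [ 85  86  86  86  88  85  97 102  93 104 114 115 115 117 112 109 100  93
  86  86  85  88  87  92 121]
190 [264.76 203.56] [ 79  84  88  87  91  87  84  86  89  96 101  96  87  81  80  83  79  85
  89  88  89  85  89  89  86]
200 [264.9  196.72] [82 86 87 90 91 84 87 87 73 82 86 87 87 86 82 83 78 75 82 81 81 85 82 87
 88]
207 [265.   191.63] [ 85  84  89  84  90 109 155 159 117  81  77  76  83  77  77  78  82  84
  71  83  79  80  84  76  64]
```

Run:
```python
from h import *
import cv2
c=viewer.get_calibration("wrist");g=cv2.cvtColor(cv2.imread("pics/w7_raw.png"),cv2.COLOR_BGR2GRAY)
print(g[170:245,262:269].mean(1).astype(int).reshape(-1,15))
for th in (.35,.4,.45,.5,.55): print(th,[(wproj(c,hand(th,r)+np.array([dx*1.,0,dz]))[1]).round(1) for r,dx,dz in((207,0,0),(171,0,0),(207,6*np.sin(th),6*np.cos(th)),(171,6*np.sin(th),6*np.cos(th)))])
r=g[160:235:5,225:305:3];print(r)
```

```text
[[ 46  45  45  45  45  46  46  59  87 108 106  88  69  51  41]
 [ 42  58  79  89  86  77  77  79  81  83  83  83  87  86  87]
 [ 90  88  88  88  89  94 103 112 116 113 116 115 115 115 114]
 [114 114 115 114 112 115 113 113 112 114 115 133 175 218 227]
 [222 217 213 213 213 212 213 212 213 213 212 205 177 137 118]]
0.35 [np.float64(170.3), np.float64(198.6), np.float64(176.0), np.float64(204.1)]
0.4 [np.float64(180.4), np.float64(206.6), np.float64(186.7), np.float64(212.6)]
0.45 [np.float64(191.6), np.float64(215.3), np.float64(198.5), np.float64(221.6)]
0.5 [np.float64(203.8), np.float64(224.4), np.float64(211.3), np.float64(231.1)]
0.55 [np.float64(216.9), np.float64(234.0), np.float64(224.9), np.float64(241.0)]
[[ 79  85  81  81  73  73  81  77  76  89  83  81  85  88  87  88  91  84
   93  87  88  88  89  84  89  87  88]
 [129 132 130 130  98  87  83  86  83 121 123 125 126 122 125 127 124 123
  127 129 132 132 133 130 131 138 135]
 [129 130 130 132 119  80  82  77  41  42  39  50  43  47  45  48  49  42
   48 121 131 129 130 132 134 134 134]
 [131 129 131 129 125  84  87  77  38
[... 619 characters left out ...]
  89  89  85  71  44]
 [106  87  85  85  82  82  85  87  89  88  86  98 108  97  86  86  87  86
   87  86  88  86  92 101  91  88  88]
 [ 86  88  84  85  84  89  86  86  88  91 102  97 114 117 117 111 100  93
   86  90  87 104 146 154 149  94  91]
 [ 91  92  95  95 103 107 110 109 106 108  88  96 109 116 116 114  97 106
  110 108 109 109 109 126 121  94  97]
 [192 196 196 135 110 112 111 110 109 114 104  91 111 117 115 109 105 113
  114 115 116 114 115 145 193 191 192]
 [231 229 229 191 128 133 128 132 134 132 138 127 114 111 116 127 136 137
  134 132 135 135 132 178 232 230 221]
 [221 221 221 221 220 221 221 224 221 223 224 223 223 223 221 223 221 224
  224 222 225 223 224 224 222 219  87]]
```

The bar is centred laterally, and its end at row 205 means the lid is at about 0.475 rad. I'll approach and grip it.

Run:
```python
from h import *
Q=QL(75);t=hand(.475,198)+Q.apply([0,0,13]);print(t)
rows([(2,t-Q.apply([0,0,30]),Q,0),(3,t,Q,0),(5,t,Q,-1)])
```

```text
[436.32 -41.18 196.  ]
[-0.0069, 0.0055, 0.1329, -0.0005, -0.0, 0.0003, 0]
[-0.0069, 0.0055, 0.1329, -0.0005, -0.0, 0.0003, 0]
[-0.0069, 0.0057, 0.2079, -0.0005, -0.0, 0.0003, 0]
[-0.0069, 0.0057, 0.2079, -0.0005, -0.0, 0.0003, 0]
[-0.0069, 0.0057, 0.2079, -0.0005, -0.0, 0.0003, 0]
[-0.0069, 0.0057, 0.2079, -0.0005, -0.0, 0.0003, -1]
[-0.0069, 0.0057, 0.2079, -0.0005, -0.0, 0.0003, -1]
[-0.0069, 0.0057, 0.2079, -0.0005, -0.0, 0.0003, -1]
[-0.0069, 0.0057, 0.2079, -0.0005, -0.0, 0.0003, -1]
[-0.0069, 0.0057, 0.2079, -0.0005, -0.0, 0.0003, -1]
```

Call:
carry_out(
  increments=[-0.0069,0.0055,0.1329,0,0,0,0,-0.0069,0.0055,0.1329,0,0,0,0,-0.0069,0.0057,0.17,0,0,0,0,-0.0069,0.0057,0.2079,0,0,0,0,-0.0069,0.0057,0.2079,0,0,0,0,-0.0069,0.0057,0.2079,0,0,0,-1,-0.0069,0.0057,0.2079,0,0,0,-1,-0.0069,0.0057,0.2079,0,0,0,-1,-0.0069,0.0057,0.2079,0,0,0,-1,-0.0069,0.0057,0.2079,0,0,0,-1],
  force=25,
)

```text
time: 18.2
tool_pos: [436.3, -40.3, 196.2]
tcp_rot: [-179.8, 15.0, -178.3]
ft_force: [-4.2, 3.4, 4.1]
finger_gap: 13.0
grip_force: 28.6
```

Run:
```python
from h import *
def arc(t0,t1):
    ts=[]
    for k in range(1,11):
        th=t0+(t1-t0)*min(k/9,1);de=75+15*(th-.475)/.945;Q=QL(de);ts.append((1,hand(th,198)+Q.apply([0,0,13]),Q,-1))
    rows(ts)
arc(.475,.95);print();arc(.95,1.43)
```

```text
[-0.0176, 0.0, -0.0189, 0.0, 0.0023, 0.0, -1]
[-0.0361, 0.0, -0.0368, 0.0, 0.0046, 0.0, -1]
[-0.0556, 0.0, -0.0537, 0.0, 0.0069, 0.0, -1]
[-0.0759, 0.0, -0.0696, 0.0, 0.0093, 0.0, -1]
[-0.0971, 0.0, -0.0843, 0.0, 0.0116, 0.0, -1]
[-0.1189, 0.0, -0.0978, 0.0, 0.0139, 0.0, -1]
[-0.1415, 0.0, -0.1102, 0.0, 0.0163, 0.0, -1]
[-0.1647, 0.0, -0.1213, 0.0, 0.0186, 0.0, -1]
[-0.1884, 0.0, -0.1312, 0.0, 0.0209, 0.0, -1]
[-0.1884, 0.0, -0.1312, 0.0, 0.0209, 0.0, -1]

[-0.0231, 0.0, -0.0118, 0.0, 0.0024, 0.0, -1]
[-0.0469, 0.0, -0.0224, 0.0, 0.0047, 0.0, -1]
[-0.0711, 0.0, -0.0316, 0.0, 0.0071, 0.0, -1]
[-0.0958, 0.0, -0.0395, 0.0, 0.0094, 0.0, -1]
[-0.1209, 0.0, -0.0461, 0.0, 0.0118, 0.0, -1]
[-0.1463, 0.0, -0.0513, 0.0, 0.0141, 0.0, -1]
[-0.172, 0.0, -0.0552, 0.0, 0.0165, 0.0, -1]
[-0.1978, -0.0, -0.0576, 0.0, 0.0188, 0.0, -1]
[-0.2237, -0.0, -0.0586, 0.0, 0.0212, 0.0, -1]
[-0.2237, -0.0, -0.0586, 0.0, 0.0212, 0.0, -1]
```

Call:
carry_out(
  increments=[-0.0176,0,-0.0189,0,0.0023,0,-1,-0.0361,0,-0.0368,0,0.0046,0,-1,-0.0556,0,-0.0537,0,0.0069,0,-1,-0.0759,0,-0.0696,0,0.0093,0,-1,-0.0971,0,-0.0843,0,0.0116,0,-1,-0.1189,0,-0.0978,0,0.0139,0,-1,-0.1415,0,-0.1102,0,0.0163,0,-1,-0.1647,0,-0.1213,0,0.0186,0,-1,-0.1884,0,-0.1312,0,0.0209,0,-1,-0.1884,0,-0.1312,0,0.0209,0,-1],
)

```text
time: 19.45
tool_pos: [495.7, -38.6, 265.4]
tcp_rot: [-179.8, 7.4, -178.3]
ft_force: [2.1, 1.6, -3.6]
finger_gap: 13.5
grip_force: 27.1
```

Call:
carry_out(
  increments=[-0.0231,0,-0.0118,0,0.0024,0,-1,-0.0469,0,-0.0224,0,0.0047,0,-1,-0.0711,0,-0.0316,0,0.0071,0,-1,-0.0958,0,-0.0395,0,0.0094,0,-1,-0.1209,0,-0.0461,0,0.0118,0,-1,-0.1463,0,-0.0513,0,0.0141,0,-1,-0.172,0,-0.0552,0,0.0165,0,-1,-0.1978,0,-0.0576,0,0.0188,0,-1,-0.2237,0,-0.0586,0,0.0212,0,-1,-0.2237,0,-0.0586,0,0.0212,0,-1],
)

```text
time: 20.7
tool_pos: [581.2, -36.3, 300.2]
tcp_rot: [-179.8, -0.2, -178.4]
ft_force: [-0.6, -0.6, -3.9]
finger_gap: 13.1
grip_force: 26.5
```

Call:
carry_out(
  increments=[0,0,0,0,0,0,-1,0,0,0,0,0,0,-1,0,0,0,0,0,0,-0.4,0,0,0,0,0,0,0,0,0,0,0,0,0,0,0,0,-0.05,0,0,0,0,0,0,-0.15,0,0,0,0,0,0,-0.3,0,0,0,0,0,0,-0.3,0,0,0,0,0,0,-0.3,0,0,0,0],
)

```text
time: 21.95
tool_pos: [581.8, -35.6, 422.3]
tcp_rot: [-179.8, -0.1, -178.3]
ft_force: [0.4, 0.6, -0.4]
finger_gap: 42.8
grip_force: 0.0
```

Run:
```python
from h import *
import cv2
c=viewer.get_calibration("wrist");im=viewer.snapshot("wrist")[:,:,::-1].copy()
g=cv2.cvtColor(im,cv2.COLOR_BGR2GRAY);s=sense();print(s["tool_pos"],s["ft_force"],s["finger_gap"])
for th in(1.2,1.3,1.35,1.4,1.45,1.5): print(th,wproj(c,hand(th,207)),wproj(c,hand(th,171)))
u=wproj(c,hand(1.42,200)).astype(int);print(u);print(g[u[1]-50:u[1]+50:4,u[0]-30:u[0]+31:4])
```

```text
[581.46 -35.54 420.78] [-0.07  0.85 -0.83] 42.688667406010346
1.2 [260.15 132.34] [260.32 143.11]
1.3 [260.08 156.12] [260.27 160.44]
1.35 [260.05 168.36] [260.25 169.29]
1.4 [260.02 180.64] [260.23 178.16]
1.45 [260.   192.81] [260.22 186.97]
1.5 [259.98 204.73] [260.2  195.66]
[260 184]
[[112 126 121 126 118 125 128 132 131 132 128 129 111 117 130  97]
 [119 109 116 116 116 109 127 124 131 161 130 128 130 126 113  92]
 [ 92 111 114 121 114 120 122 124 196 228 169 126 129 111  93  89]
 [ 76  96 113 113 120 120 125 120 133 202 136 161 115  94  95  59]
 [137  79  82 120 112 114 142 147 155 139 114  98 108  93  68 133]
 [128 102  78  58  90 120 106 113 107 106 107  88  74  94 143 143]
 [136  91  89  94 107 135 207 211 207 212 173 105 137 142 140 141]
 [102  89  89  87 117 154 224 225 225 225 188 121 122 124 124 121]
 [ 90  89  92  88  87 136 220 223 222 224 179  90  93  92  91  89]
 [107 105  89  94  87  94 137 137 137 139 120  91  90  98 118 127]
 [162 144 111 147 106  96 102 127 129 116 151 152 156 156 185 234]
 [161 147 127 142 124  95 109 140 140 125 150 153 156 156 187 236]
 [141 
[... 165 characters left out ...]
 130 134 136 138 145 145 145]
 [127 120 114 111 106  99  91  83  75  75  67  59  55  58  55  51]
 [ 46  44  45  42  47  44  52  45  47  51  49  44  49  48  51  46]
 [ 47  45  50  56  45  48  48  52  50  44  47  45  51  54  54  52]
 [ 47  47  44  43  44  47  50  47  47  47  46  46  50  54  54  52]
 [ 46  47  49  47  43  41  46  47  48  48  55  48  50  49  55  55]
 [ 44  43  48  43  47  45  47  47  45  42  46  44  47  48  45  50]
 [ 45  49  45  47  48  42  44  47  44  44  49  50  50  50  52  53]
 [ 48  45  48  47  50  48  45  45  48  52  44  53  49  49  45  55]
 [ 53  51  53  53  49  53  58  55  52  48  53  52  47  47  43  37]
 [ 36  43  34  40  38  36  35  35  35  39  40  38  43  35  36  39]]
```

The bar's end suggests somewhere between 1.33 and 1.43 rad, close to the limit. I'll nudge the handle towards its stop with shut fingers to be sure.

Run:
```python
from h import *
s=sense();R=Rn.from_euler("xyz",s["tcp_rot"],degrees=True);p,_=ld();p=p+QL(90).apply([0,0,-120]);print(p,s["tool_pos"])
json.dump({"p":p.tolist(),"R":QL(90).as_matrix().tolist()},open("cmd.json","w"))
Q=QL(90);x=lambda a,z:[a,-41,z]
rows([(3,x(500,420),Q,-1),(4,x(500,303),Q,-1),(3,x(535,303),Q,-1)])
print();rows([(1,x(535+4*k,303),Q,-1) for k in range(1,10)]+[(1,x(571,303),Q,-1)])
```

```text
[581.17 -37.38 421.02] [581.46 -35.54 420.78]
[0.2031, -0.0037, 0.0026, 0.0, 0.0, 0.0, -1]
[0.2031, -0.0037, 0.0026, 0.0, 0.0, 0.0, -1]
[0.2031, -0.0037, 0.0026, 0.0, 0.0, 0.0, -1]
[0.2031, -0.0037, 0.2951, 0.0, 0.0, 0.0, -1]
[0.2031, -0.0037, 0.2951, 0.0, 0.0, 0.0, -1]
[0.2031, -0.0037, 0.2951, 0.0, 0.0, 0.0, -1]
[0.2031, -0.0037, 0.2951, 0.0, 0.0, 0.0, -1]
[0.1156, -0.006, 0.2951, 0.0, 0.0, 0.0, -1]
[0.1156, -0.006, 0.2951, 0.0, 0.0, 0.0, -1]
[0.1156, -0.006, 0.2951, 0.0, 0.0, 0.0, -1]

[-0.01, -0.0003, -0.0, 0.0, 0.0, 0.0, -1]
[-0.02, -0.0005, -0.0, 0.0, 0.0, 0.0, -1]
[-0.03, -0.0008, -0.0, 0.0, 0.0, 0.0, -1]
[-0.04, -0.0011, -0.0, 0.0, 0.0, 0.0, -1]
[-0.0499, -0.0013, -0.0, 0.0, 0.0, 0.0, -1]
[-0.0599, -0.0016, -0.0, 0.0, 0.0, 0.0, -1]
[-0.0699, -0.0018, -0.0, 0.0, 0.0, 0.0, -1]
[-0.0799, -0.0021, -0.0, 0.0, 0.0, 0.0, -1]
[-0.0899, -0.0024, -0.0, 0.0, 0.0, 0.0, -1]
[-0.0899, -0.0024, -0.0, 0.0, 0.0, 0.0, -1]
```

Call:
carry_out(
  increments=[0.2031,-0.0037,0.0026,0,0,0,-1,0.2031,-0.0037,0.0026,0,0,0,-1,0.2031,-0.0037,0.0026,0,0,0,-1,0.2031,-0.0037,0.2951,0,0,0,-1,0.2031,-0.0037,0.2951,0,0,0,-1,0.2031,-0.0037,0.2951,0,0,0,-1,0.2031,-0.0037,0.2951,0,0,0,-1,0.16,-0.006,0.2951,0,0,0,-1,0.13,-0.006,0.2951,0,0,0,-1,0.1156,-0.006,0.2951,0,0,0,-1],
)

```text
time: 23.25
tool_pos: [536.6, -39.8, 305.1]
tcp_rot: [-179.8, -0.0, -178.3]
ft_force: [-0.5, 0.0, 0.0]
finger_gap: -0.0
grip_force: 0.0
```

Call:
carry_out(
  increments=[-0.01,0,0,0,0,0,-1,-0.02,0,0,0,0,0,-1,-0.03,0,0,0,0,0,-1,-0.04,0,0,0,0,0,-1,-0.05,0,0,0,0,0,-1,-0.06,0,0,0,0,0,-1,-0.07,0,0,0,0,0,-1,-0.08,0,0,0,0,0,-1,-0.09,0,0,0,0,0,-1,-0.09,0,0,0,0,0,-1],
)

```text
time: 24.5
tool_pos: [571.3, -38.6, 302.8]
tcp_rot: [-179.8, -0.2, -178.3]
ft_force: [0.0, 0.1, -0.5]
finger_gap: 0.4
grip_force: 0.0
```

Call:
carry_out(
  increments=[-0.005,0,0,0,0,0,-1,-0.01,0,0,0,0,0,-1,-0.015,0,0,0,0,0,-1,-0.02,0,0,0,0,0,-1,-0.025,0,0,0,0,0,-1,-0.03,0,0,0,0,0,-1,-0.035,0,0,0,0,0,-1,-0.04,0,0,0,0,0,-1,-0.04,0,0,0,0,0,-1,-0.04,0,0,0,0,0,-1],
)

```text
time: 25.75
tool_pos: [580.9, -38.4, 302.9]
tcp_rot: [-179.8, -1.0, -178.4]
ft_force: [-41.0, -0.3, 15.5]
finger_gap: 0.4
grip_force: 20.1
```

The lid is at its stop. I'll back off now.

Call:
carry_out(
  increments=[0.03,0,0,0,0,0,-1,0.08,0,0,0,0,0,-1,0.2,0,0,0,0,0,-1,0.3,0,-0.1,0,0,0,-1,0.3,0,-0.1,0,0,0,-1,0.3,0,-0.1,0,0,0,-1,0.3,0,-0.1,0,0,0,-1,0.3,0,-0.1,0,0,0,-1,0.3,0,-0.1,0,0,0,-1,0.3,0,-0.1,0,0,0,-1],
)

```text
time: 27.0
tool_pos: [467.3, -41.5, 342.9]
tcp_rot: [-179.8, -0.2, -178.3]
ft_force: [0.4, -0.1, 0.9]
finger_gap: -0.2
grip_force: 0.0
```

Run:
```python
from h import *
import cv2
s=sense();print(s["tool_pos"],s["ft_force"],s["qd"])
c=viewer.get_calibration("wrist");g=cv2.cvtColor(viewer.snapshot("wrist")[:,:,::-1].copy(),cv2.COLOR_BGR2GRAY)
for th in(1.3,1.4,1.5): print(th,wproj(c,hand(th,207)),wproj(c,hand(th,171)))
t0=cv2.imread("pics/s6_raw.png");t1=viewer.snapshot("scene")[:,:,::-1].copy();d=np.abs(t0.astype(int)-t1)[270:320,285:345].mean();print("mat diff",d)
from bench import order
if abs(s["ft_force"]).max()<3: print(order.hand_in())
```

```text
[467.26 -41.5  342.92] [ 0.37 -0.1   0.86] [-0.08 -0.32 -0.06 -0.01  0.05 -0.03]
1.3 [263.27 329.7 ] [263.04 311.27]
1.4 [263.11 352.14] [262.94 328.3 ]
1.5 [262.95 370.93] [262.83 343.25]
mat diff 7.639777777777778
the job is handed in; nothing more can be done
None
```

I've handed the job in, but no verdict came back: the pin released the lid and lies back on the mat where it was, and the lid was pushed to its open stop and let go; one brief push there read 41 N at the wrist, through the fingertips.

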